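Find the manifold with the loose core and bed it in the saw nest

TASK

A drilling core was left loose inside one of these three welded manifolds. Pick them up one at a time and gently shake or rock each end to end until you feel the one with something sliding inside, lay that one in the saw nest, plugs up, flat between the rails and fully home against the stop screw so that it can be cut open, and put any other you picked up back down where it lay. Do not ram the nest, throw the manifolds about or disturb the other things on the bench.

Things in the scene. Friction and masses are not known exactly. Their poses are not given: they have to be found in the camera images.
- manifold_a: welded air manifold: dark 50 x 50 mm square steel tube, 140 mm long, a bright weld bead round each end cap, two round bosses with brass hex plugs on top, 36 mm either side of the middle, 67 mm high over all. Lies on the bench, plugs up. Origin: centre of the underside; x along the tube, z up
- manifold_b: welded air manifold, looks the same as manifold_a, same size, origin and axes. Each of the three weighs 0.37 to 0.65 kg (they differ), balanced at its middle, bore 40 x 40 x 130 mm, closed. Any one of the three may hold the loose core
- manifold_c: welded air manifold, looks the same as manifold_a, same size, origin and axes. The core loose in one of the three: oily steel disc, 32 mm across, 22 mm high, 0.14 kg; lies at the middle of the bore at first, slides when the tube is tipped some 15 degrees or shaken, up to 49 mm to either end, shifting the load's moment about the middle by some 0.067 N m
- saw_nest: fixed steel nest: plate 230 x 120 x 12 mm, two dark rails along x, 14 mm high above the plate, 53.6 mm apart, from x = -100 to 50 mm, inner top edges chamfered 4 mm. Stop block 60 mm wide, 44 mm high above the plate at x = 75 to 95 mm, its screw points to -x. Origin: centre of the plate's underside; +x towards the stop, z up
- nest_stop (a point): centre of the flat, 18 mm wide head of the stop screw, 55 mm in +x from the nest's origin and 25 mm above the plate's top; the end cap of the manifold must touch it
- nest_seat (a point): where the centre of the manifold's underside lies when it is fully home: on the plate's top (12 mm above the bench), midway between the rails, 70 mm short of nest_stop; x towards the stop, z up
- marker: white and black marker pen lying on the bench, 138 mm long; a bystander. Origin: centre of its underside
- square_magnet: red welding magnet, 76 x 87 x 16 mm, lying on the bench; a bystander. Origin: centre of its underside
- coupon: short piece of grey angle steel, 90 mm long, 34 mm high; a bystander. Origin: centre of its underside
- nut_tin: open grey tin, 76 mm wide, 78 mm high; a bystander. Origin: centre of its underside

How it is judged:
By the outcome, as a careful person would: the job done as asked, in the order asked, and still so for the second after the job is handed in, with the robot touching nothing.
It also fails if it takes over 72 s, if anything falls off the work surface, if the arm or the gripper's body presses on something with over 40 N, if the wrist force passes 120 N, or if a joint passes its speed limit or range.

ROBOT

A 6-joint arm with a two-finger parallel gripper is mounted at the origin on a cart in front of the work surface, level with it; the furniture and walls round the work are solid. World frame = base frame: x ahead of the robot, y to its left, z up, the work surface at z = 0. Lengths are in m, angles in rad, forces in N, time in s.
With the tool pointing down it reaches from about 0.325 to 0.75 m from the base axis. Payload 7.6 kg.
Tool frame: the origin (TCP) lies on the centre line of the jaws, within the pads' length; the fingertips stand 11 mm ahead of it and the grasp point (between the pads) lies 8 mm behind it; z points along the fingers, y is the line along which they close (so a half turn about z gives the same grasp; the last joint's range is limited). The gripper opens to 85 mm and grips with 20 to 120 N. Pads are 22 mm wide; open, the fingers measure 114 mm over their backs; the gripper's body (76 mm by 85 mm) begins 54 mm behind the grasp point. The pads swing forward as they close: fully open they stand 13 mm farther back than shut.
Start: joints at [-1.323, 0.052, 1.401, -0, 1.689, -0.07], TCP at [0.164, -0.499, 0.242] pointing down, gripper open.
Joint ranges: [-2.9, 2.9], [-0.91, 2.17], [0.12, 2.37], [-1.06, 4.2], [0.26, 2.73], [-2.93, 2.93]. Speed limits (rad/s): [2.57, 2.57, 3.01, 3.14, 3.14, 3.14].

INTERFACE

Orientations are given as a unit quaternion [x, y, z, w].
In Python, from rig import manip gives the robot as it stands. The module is installed in compiled form; this text tells all that it offers.
- The arm moves only by the tool send_rows, never from a script. Its argument "deltas" is a list of rows, each an object with "translation": the shift along the tool's x, y, z in mm, a list of three; "roll": the turn about the tool's z in rad; "fingers": the opening, from 0 (shut) to 1 (fully open). In form: [{"translation": [dx, dy, dz], "roll": roll, "fingers": fingers}, ...]. A call has 1 to 12 rows; each row is the pose to reach, as a shift and turn from the pose commanded when the call began, along the tool's axes at that moment; what a row does not reach only later rows make up. A row lasts 1/8 s, in which the tool goes at most 62.5 mm and 10.7 degrees, less where a joint would pass 70% of its speed; a pose out of reach is approached as far as the arm can. A call with a gripper value outside its range is refused whole. The fingers move at their own pace and stop on an object; the grip force is fixed at half the most. Time passes only in rows, so rows that repeat a pose let the fingers close. It gives the time, the measured TCP pose, the force, the opening and the grip force at its end, in the units of the state.
- manip.get_state(): the state, without advancing time (a new reading comes with each control period).
- manip.grab_frame(name): name is "scene" or "top" or "wrist"; returns a dict with "image" (384x512x3 uint8, red, green, blue), "fx", "fy", "cx", "cy" (pixels), "D" ([k1, k2, p1, p2, k3] as OpenCV has them; the pictures are not rectified), "T" (4x4, takes a point from camera to world coordinates). Camera axes: x right, y down, z forward; pixel columns grow to the right and rows downward; lengths in m; the calibration is good to about 2 mm. A picture is of the moment at which its call begins. There is no depth.
- manip.job_done(): hands the job in; it is judged then, once.
Trained networks look in a picture, given as the dict that the camera call returned (one of the last four; its "shot" number tells which), for a name from the list of things; names that differ only in an ending like _2 or _b are one class to them, and where a whole thing is asked for, a point or a joint stands for the part that bears it (a point fixed in the world has none). Each returns a list of dicts, best first, with "p" (0 to 1); they miss things now and then, are a little off and sometimes report something else, mostly with a low value. They report only what shows in the picture. A call takes as long as a camera call.
- manip.cut_out(name, picture): "mask" (384x512 bool, what is visible of it) and "bbox" ([left, top, right, bottom] in pixels, round what is visible of it).
- manip.place_of(name, picture): "point" ([column, row] in pixels: a listed point, or the origin of a listed thing).
The state is a dict: "clock": time; "joints": joint angles; "joint_vel": joint speeds; "joint_efforts": joint torques, N m; "tool_pos": TCP position; "eef_rot": TCP orientation; "contact_force": force on the tool from outside, world axes, zero at the start; "wrist_torque": the same for the moment, N m; "finger_gap": finger opening in m; "grip_force": force on a finger pad.
Only numpy, scipy, OpenCV 4.12 (cv2) and the standard library are available. Lean on these libraries where they do the work, as an engineer would, in place of code of your own. Each camera call takes 0.05 s, during which the arm holds its last target. There are 200 camera calls.

## Working session

There is one attempt and no reset: what is moved stays moved. The work goes in short steps, Python scripts to look and compute and a tool call to move; the robot and the scene stay as the last step left them, time stands still between calls to the robot, and variables do not carry over. Pictures are saved under pics/ and viewed, at most 10 in all, crops included, and the job is handed in when it is done.

Besides the shell and the picture viewer there is one more tool, called as name([rows], argument=value, ...), one row to a line, values as JSON. send_rows: Moves the arm, as the interface text tells. Its arguments: {"type":"object","properties":{"deltas":{"type":"array","items":{"type":"object","properties":{"translation":{"type":"array","items":{"type":"number"}},"roll":{"type":"number"},"fingers":{"type":"number"}}}}},"required":["deltas"]}

```bash
mkdir -p pics; cat > h.py <<'E'
from rig import manip
import numpy as np, cv2
def ray(f,px):
    K=np.array([[f['fx'],0,f['cx']],[0,f['fy'],f['cy']],[0,0,1.]])
    u=cv2.undistortPoints(np.array([[px]],float),K,np.array(f['D'],float))[0,0]
    T=np.array(f['T']);return T[:3,3],T[:3,:3]@np.array([u[0],u[1],1])
def at(f,px,z):
    o,d=ray(f,px);return o+d*(z-o[2])/d[2]
def proj(f,P):
    T=np.linalg.inv(np.array(f['T']));K=np.array([[f['fx'],0,f['cx']],[0,f['fy'],f['cy']],[0,0,1.]])
    return cv2.projectPoints(np.array(P,float).reshape(-1,1,3),cv2.Rodrigues(T[:3,:3])[0],T[:3,3],K,np.array(f['D'],float))[0][:,0]
E
cat > a.py <<'E'
from h import *
np.set_printoptions(precision=3,suppress=True)
s=manip.get_state();print(s)
ims=[]
for n in ['scene','top']:
    f=manip.grab_frame(n);ims.append(f['image']);print(n,np.array(f['T'])[:3,3],f['fx'])
    for k in ['manifold_a','saw_nest','nest_stop','nest_seat','marker','square_magnet','coupon','nut_tin']:
        z={'nest_stop':.037,'nest_seat':.012}.get(k,0)
        for r in manip.place_of(k,f):
            print(k,round(r['p'],2),np.round(r['point']),at(f,r['point'],z))
cv2.imwrite('pics/s.png',ims[0][:,:,::-1]);cv2.imwrite('pics/t.png',cv2.resize(ims[1],(800,600))[:,:,::-1])
E
python3 a.py
```

```text
{'clock': 0.0, 'joints': array([-1.323,  0.053,  1.402,  0.   ,  1.689, -0.07 ]), 'joint_vel': array([ 0.001,  0.   , -0.   ,  0.001, -0.001, -0.   ]), 'joint_efforts': array([ -0.   , -38.167, -36.019,  -0.   ,   0.006,  -0.   ]), 'tool_pos': array([ 0.164, -0.498,  0.241]), 'eef_rot': array([ 0.987,  0.158, -0.   , -0.001]), 'contact_force': array([-0.717, -0.124, -0.672]), 'wrist_torque': array([-0.024, -0.035, -0.018]), 'grip_force': 0.0, 'finger_gap': 0.08536665989982123}
scene [0.16  0.655 0.87 ] 363.4298607825831
manifold_a 0.81 [312. 170.] [ 0.53  -0.107  0.   ]
manifold_a 0.74 [335. 140.] [ 0.54  -0.281  0.   ]
manifold_a 0.57 [295. 193.] [0.521 0.01  0.   ]
manifold_a 0.24 [193. 191.] [0.786 0.191 0.   ]
saw_nest 0.77 [237. 241.] [0.556 0.255 0.   ]
nest_stop 0.7 [221. 226.] [0.606 0.262 0.037]
nest_seat 0.59 [242. 243.] [0.534 0.256 0.012]
nest_seat 0.44 [247. 152.] [ 0.75  -0.039  0.012]
marker 0.56 [248. 154.] [ 0.749 -0.041  0.   ]
square_magnet 0.62 [195. 190.] [0.785 0.185 0.   ]
coupon 0.79 [226. 339.] [0.404 0.48  0.   ]
nut_tin 0.98 [276. 140.] [ 0.712 -0.159  0.   ]
top [0.499 0.113 1.385] 474.9174481139962
manifold_a 0.7 [382. 223.] [ 0.529 -0.259  0.   ]
manifold_a 0.67 [294. 221.] [ 0.53  -0.001  0.   ]
manifold_a 0.67 [342. 222.] [ 0.529 -0.142  0.   ]
saw_nest 0.79 [206. 205.] [0.573 0.254 0.   ]
nest_stop 0.8 [199. 190.] [0.612 0.271 0.037]
nest_seat 0.75 [203. 214.] [0.545 0.262 0.012]
marker 0.65 [305. 149.] [ 0.743 -0.031  0.   ]
square_magnet 0.78 [230. 134.] [0.783 0.189 0.   ]
nut_tin 0.73 [348. 159.] [ 0.716 -0.161  0.   ]
nut_tin 0.25 [203. 210.] [0.559 0.262 0.   ]
```

View pics/t.png

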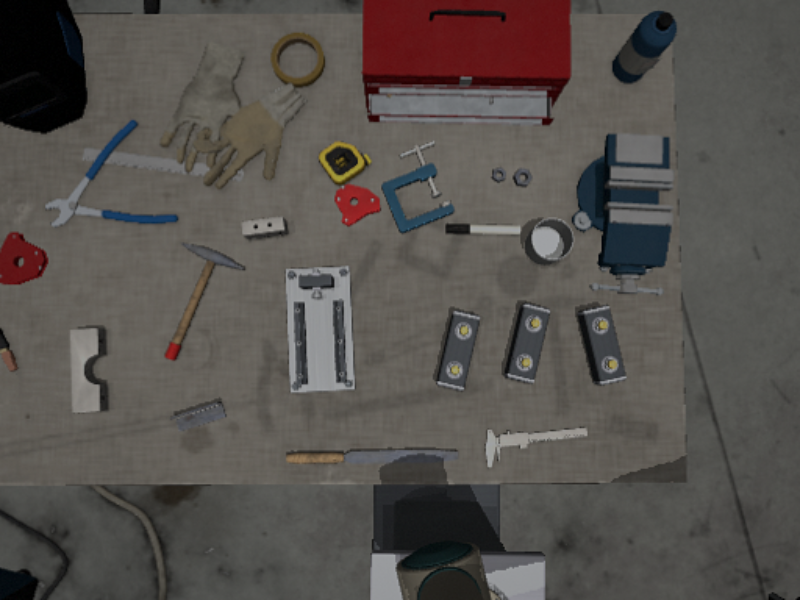

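View pics/s.png

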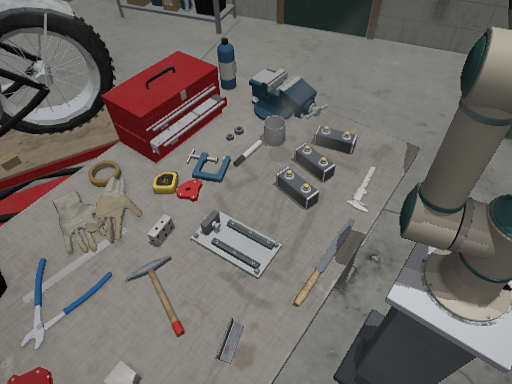

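The top view (800x600) shows the three manifolds at about (457,348), (527,342) and (602,345). The nest is at (320,328) with its stop towards the top, which is +x. Next I get axes from the brass plugs and the nest outline.

```bash
cat > b.py <<'E'
from h import *
np.set_printoptions(precision=4,suppress=True)
f=manip.grab_frame('top')
hsv=cv2.cvtColor(f['image'],cv2.COLOR_RGB2HSV)
for r in manip.cut_out('manifold_a',f)[:3]:
    m=r['mask'].astype(np.uint8)
    m2=cv2.dilate(m,np.ones((3,3)))
    y=((hsv[...,0]>17)&(hsv[...,0]<35)&(hsv[...,1]>90)&(m2>0)).astype(np.uint8)
    n,l,st,c=cv2.connectedComponentsWithStats(y)
    o=np.argsort(-st[1:,4])[:2]+1
    P=[at(f,c[i],.064) for i in o]; P=sorted(P,key=lambda p:p[0])
    d=P[1]-P[0]
    print(r['p'],'plugs',P[0][:2],P[1][:2],'sep',np.linalg.norm(d),'mid',((P[0]+P[1])/2)[:2],'ang',np.degrees(np.arctan2(d[1],d[0])))
r=manip.cut_out('saw_nest',f)[0]
c,_=cv2.findContours(r['mask'].astype(np.uint8),0,2);c=max(c,key=cv2.contourArea)[:,0].astype(float)
W=np.array([at(f,p,.012)[:2]*1000 for p in c],np.float32)
print(r['p'],cv2.minAreaRect(W),[ (q['p'],q['point']) for q in manip.place_of('nest_stop',f)])
B=cv2.boxPoints(cv2.minAreaRect(W));print(B)
E
python3 b.py
```

```text
0.93 plugs [0.4862 0.0118] [ 0.5567 -0.0035] sep 0.07214572701681894 mid [0.5215 0.0041] ang -12.267210238596855
0.76 plugs [ 0.5006 -0.1141] [ 0.571  -0.1301] sep 0.07210714277940616 mid [ 0.5358 -0.1221] ang -12.776368556191553
0.65 plugs [ 0.5    -0.2676] [ 0.5695 -0.2511] sep 0.07143835981404763 mid [ 0.5347 -0.2594] ang 13.325253862135702
0.8 ((557.936279296875, 258.41876220703125), (229.27249145507812, 120.1474838256836), 3.673168182373047) [(0.77, [200.8, 191.5])]
[[439.6869 311.0249]
 [447.3842 191.1243]
 [676.1857 205.8126]
 [668.4884 325.7133]]
```

```bash
cat > g.py <<'E'
from h import *
import sys
from scipy.spatial.transform import Rotation as R
np.set_printoptions(precision=4,suppress=True)
def show(*T):
    s=manip.get_state();M=R.from_quat(s['eef_rot']).as_matrix()
    yaw=np.arctan2(M[1,0],M[0,0])
    print('t',s['clock'],'pos',s['tool_pos'],'yaw',np.degrees(yaw),'tilt',M[2,2],'F',s['contact_force'],'M',s['wrist_torque'],'gap',s['finger_gap'],'q',s['joints'])
    for t in T:
        print('to',t,'delta mm',M.T@(np.array(t[:3])-s['tool_pos'])*1000,'roll',-(np.radians(t[3])-yaw))
if __name__=='__main__': show(*[eval(a) for a in sys.argv[1:]])
E
python3 g.py "(.5347,-.2594,.2,13.3)"
```

```text
t 1.1 pos [ 0.1641 -0.4987  0.2423] yaw 18.21020189011923 tilt -0.9999999987051607 F [ 0.761  -1.0491 -0.5705] M [-0.0052 -0.0329 -0.0027] gap 0.08558629112638061 q [-1.3233  0.0522  1.4007 -0.      1.6886 -0.0703]
to (0.5347, -0.2594, 0.2, 13.3) delta mm [ 426.842  -111.5098   42.2984] roll 0.08569918992022937
```

send_rows([
  {"translation":[43,-11,4],"roll":0.01,"fingers":1},
  {"translation":[85,-22,8],"roll":0.02,"fingers":1},
  {"translation":[128,-33,13],"roll":0.03,"fingers":1},
  {"translation":[171,-45,17],"roll":0.04,"fingers":1},
  {"translation":[213,-56,21],"roll":0.05,"fingers":1},
  {"translation":[256,-67,25],"roll":0.06,"fingers":1},
  {"translation":[299,-78,30],"roll":0.07,"fingers":1},
  {"translation":[341,-89,34],"roll":0.08,"fingers":1},
  {"translation":[384,-100,38],"roll":0.086,"fingers":1},
  {"translation":[427,-111,42],"roll":0.086,"fingers":1},
  {"translation":[427,-111,42],"roll":0.086,"fingers":1},
])

```text
clock: 2.48
tool_pos: [0.5366, -0.2578, 0.1993]
eef_rot: [0.993, 0.117, -0.0, -0.001]
contact_force: [0.1, -0.9, -0.1]
finger_gap: 0.0851
grip_force: 0.0
```

```bash
cat > w.py <<'E'
from h import *
import sys
np.set_printoptions(precision=4,suppress=True)
f=manip.grab_frame('wrist');cv2.imwrite('pics/'+sys.argv[1],f['image'][:,:,::-1])
z0=float(sys.argv[2]) if len(sys.argv)>2 else 0
print('cam',np.array(f['T'])[:3,3])
hsv=cv2.cvtColor(f['image'],cv2.COLOR_RGB2HSV)
y=((hsv[...,0]>17)&(hsv[...,0]<35)&(hsv[...,1]>90)).astype(np.uint8)
n,l,st,c=cv2.connectedComponentsWithStats(y)
for i in range(1,n):
    if st[i,4]>40: print('plug',c[i],st[i,4],at(f,c[i],z0+.065))
E
python3 w.py w1.png; python3 g.py "(.5347,-.2594,.03,13.3)"
```

```text
cam [ 0.609 -0.241  0.331]
plug [  9.2874 104.4713] 174 [ 0.5571 -0.0021  0.065 ]
plug [140.62  119.855] 200 [ 0.5716 -0.129   0.065 ]
plug [261.5    149.7619] 168 [ 0.5705 -0.2502  0.065 ]
plug [  2.0172 170.1552] 58 [0.4879 0.0078 0.065 ]
plug [117.8793 183.6494] 174 [ 0.5015 -0.1125  0.065 ]
plug [261.2254 216.5   ] 142 [ 0.5003 -0.2666  0.065 ]
t 2.525 pos [ 0.5356 -0.259   0.1997] yaw 13.401514280285005 tilt -0.9999994592247795 F [ 0.2126 -0.7744  0.4751] M [-0.0524 -0.0516  0.0171] gap 0.08548764940532703 q [-0.5124  0.2655  1.2486 -0.0003  1.6286  0.8245]
to (0.5347, -0.2594, 0.03, 13.3) delta mm [ -0.772    0.2647 169.6673] roll 0.001771758428765674
```

View pics/w1.png

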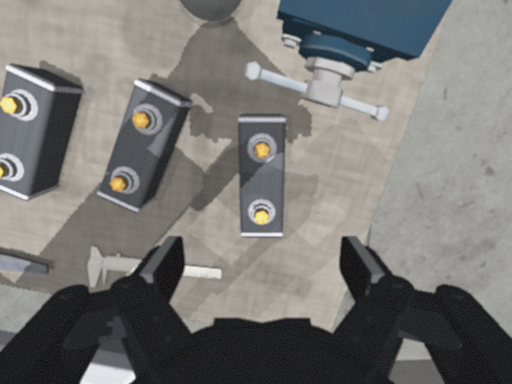

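send_rows([
  {"translation":[0,0,40],"roll":0,"fingers":1},
  {"translation":[0,0,80],"roll":0,"fingers":1},
  {"translation":[0,0,120],"roll":0,"fingers":1},
  {"translation":[0,0,150],"roll":0,"fingers":1},
  {"translation":[0,0,169],"roll":0,"fingers":1},
  {"translation":[0,0,169],"roll":0,"fingers":0.6},
  {"translation":[0,0,169],"roll":0,"fingers":0.3},
  {"translation":[0,0,169],"roll":0,"fingers":0},
  {"translation":[0,0,169],"roll":0,"fingers":0},
  {"translation":[0,0,169],"roll":0,"fingers":0},
])

```text
clock: 3.78
tool_pos: [0.536, -0.2602, 0.0335]
eef_rot: [0.993, 0.116, 0.001, 0.001]
contact_force: [-1.5, 2.0, 6.3]
finger_gap: 0.0491
grip_force: 67.4
```

```bash
python3 g.py
```

```text
t 3.775 pos [ 0.536  -0.2602  0.0335] yaw 13.28304338431377 tilt -0.9999956840669479 F [-1.5472  2.0266  6.3   ] M [ 0.6044  0.3614 -0.0513] gap 0.049064850939478766 q [-0.5141  0.4087  1.4158  0.0003  1.3142  0.8248]
```

send_rows([
  {"translation":[0,0,-10],"roll":0,"fingers":0},
  {"translation":[0,0,-35],"roll":0,"fingers":0},
  {"translation":[0,0,-70],"roll":0,"fingers":0},
  {"translation":[-5,0,-105],"roll":0,"fingers":0},
  {"translation":[-15,0,-140],"roll":0,"fingers":0},
  {"translation":[-30,0,-160],"roll":0,"fingers":0},
  {"translation":[-45,0,-170],"roll":0,"fingers":0},
  {"translation":[-55,0,-170],"roll":0,"fingers":0},
  {"translation":[-60,0,-170],"roll":0,"fingers":0},
  {"translation":[-60,0,-170],"roll":0,"fingers":0},
  {"translation":[-60,0,-170],"roll":0,"fingers":0},
])

```text
clock: 5.15
tool_pos: [0.4767, -0.2734, 0.2007]
eef_rot: [0.993, 0.116, -0.0, -0.0]
contact_force: [-0.4, 0.5, -7.4]
finger_gap: 0.0493
grip_force: 66.0
```

```bash
cat > m.py <<'E'
from h import *
from scipy.spatial.transform import Rotation as R
np.set_printoptions(precision=4,suppress=True)
A=[]
for i in range(4):
    manip.grab_frame('wrist');s=manip.get_state()
    M=R.from_quat(s['eef_rot']).as_matrix();A.append(np.r_[M.T@s['wrist_torque'],M.T@s['contact_force']])
A=np.array(A);print('clock',s['clock'],'tool-frame M,F',A.mean(0),'sd',A.std(0)[:3],s['tool_pos'],s['finger_gap'],s['grip_force'])
E
python3 m.py
```

```text
clock 5.35 tool-frame M,F [-0.0071  0.0116  0.0298 -0.5477 -0.498   6.9757] sd [0.0368 0.0246 0.0275] [ 0.4768 -0.2735  0.2011] 0.04930953754049943 65.98259925842285
```

send_rows([
  {"translation":[8,0,0],"roll":0,"fingers":0},
  {"translation":[28,0,0],"roll":0,"fingers":0},
  {"translation":[63,0,0],"roll":0,"fingers":0},
  {"translation":[113,0,0],"roll":0,"fingers":0},
  {"translation":[113,0,0],"roll":0,"fingers":0},
  {"translation":[113,0,0],"roll":0,"fingers":0},
  {"translation":[113,0,0],"roll":0,"fingers":0},
  {"translation":[113,0,0],"roll":0,"fingers":0},
])

```text
clock: 6.35
tool_pos: [0.5861, -0.2481, 0.202]
eef_rot: [0.993, 0.115, 0.0, 0.0]
contact_force: [-1.0, 0.3, -7.2]
finger_gap: 0.0486
grip_force: 65.8
```

```bash
python3 m.py
```

```text
clock 6.55 tool-frame M,F [ 0.02   -0.0063  0.0136 -0.0301  0.1744  6.7432] sd [0.0197 0.033  0.0259] [ 0.5864 -0.2479  0.2016] 0.049084512226351226 65.77237844467163
```

send_rows([
  {"translation":[-8,0,0],"roll":0,"fingers":0},
  {"translation":[-28,0,0],"roll":0,"fingers":0},
  {"translation":[-63,0,0],"roll":0,"fingers":0},
  {"translation":[-113,0,0],"roll":0,"fingers":0},
  {"translation":[-113,0,0],"roll":0,"fingers":0},
  {"translation":[-113,0,0],"roll":0,"fingers":0},
  {"translation":[-113,0,0],"roll":0,"fingers":0},
  {"translation":[-113,0,0],"roll":0,"fingers":0},
])

```text
clock: 7.55
tool_pos: [0.4772, -0.2734, 0.2013]
eef_rot: [0.993, 0.116, 0.0, 0.0]
contact_force: [-0.3, 0.1, -6.8]
finger_gap: 0.0488
grip_force: 65.8
```

```bash
python3 m.py
```

```text
clock 7.75 tool-frame M,F [-0.0274 -0.0029  0.0061 -0.4369  0.0805  7.4671] sd [0.0316 0.0084 0.0278] [ 0.4768 -0.2735  0.2012] 0.049038659923034335 65.816091299057
```

send_rows([
  {"translation":[6,0,0],"roll":0,"fingers":0},
  {"translation":[25,0,0],"roll":0,"fingers":0},
  {"translation":[60,0,0],"roll":0,"fingers":0},
  {"translation":[115,0,0],"roll":0,"fingers":0},
  {"translation":[60,0,0],"roll":0,"fingers":0},
  {"translation":[30,0,0],"roll":0,"fingers":0},
  {"translation":[15,0,0],"roll":0,"fingers":0},
  {"translation":[10,0,0],"roll":0,"fingers":0},
  {"translation":[10,0,0],"roll":0,"fingers":0},
  {"translation":[10,0,0],"roll":0,"fingers":0},
])

```text
clock: 9.0
tool_pos: [0.4869, -0.2711, 0.2015]
eef_rot: [0.993, 0.116, 0.0, 0.0]
contact_force: [0.2, 0.0, -7.4]
finger_gap: 0.049
grip_force: 65.9
```

```bash
python3 m.py
```

```text
clock 9.2 tool-frame M,F [ 0.0066 -0.0844 -0.0111  0.0134  0.0263  7.6105] sd [0.0279 0.0248 0.0329] [ 0.4867 -0.2711  0.2013] 0.0487040193823837 65.88694095611572
```

send_rows([
  {"translation":[35,0,0],"roll":0,"fingers":0},
  {"translation":[75,0,0],"roll":0,"fingers":0},
  {"translation":[100,0,0],"roll":0,"fingers":0},
  {"translation":[100,0,0],"roll":0,"fingers":0},
  {"translation":[80,0,0],"roll":0,"fingers":0},
  {"translation":[45,0,0],"roll":0,"fingers":0},
  {"translation":[-10,0,0],"roll":0,"fingers":0},
  {"translation":[45,0,0],"roll":0,"fingers":0},
  {"translation":[75,0,0],"roll":0,"fingers":0},
  {"translation":[90,0,0],"roll":0,"fingers":0},
  {"translation":[90,0,0],"roll":0,"fingers":0},
  {"translation":[90,0,0],"roll":0,"fingers":0},
])

```text
clock: 10.7
tool_pos: [0.5732, -0.251, 0.2012]
eef_rot: [0.993, 0.115, -0.0, 0.0]
contact_force: [-0.6, -0.1, -7.1]
finger_gap: 0.0492
grip_force: 65.9
```

```bash
python3 m.py
```

```text
clock 10.9 tool-frame M,F [ 0.0121  0.0724 -0.0045  0.1056  0.1217  7.3717] sd [0.0239 0.0298 0.0469] [ 0.5735 -0.251   0.2015] 0.048870338534543256 65.93604326248169
```

Manifold_c's moment swings from -0.084 to +0.072 N m between ends, so it holds the core. I'll carry it to above the nest.

```bash
python3 g.py "(.525,.2563,.2,3.7)"
```

```text
t 10.9 pos [ 0.5735 -0.251   0.2015] yaw 13.242535172331792 tilt -0.9999999615019818 F [ 0.2733  0.1215 -7.5701] M [ 0.018  -0.0502  0.0621] gap 0.048870338534543256 q [-0.4715  0.3524  1.1394 -0.0001  1.6496  0.8681]
to (0.525, 0.2563, 0.2, 3.7) delta mm [  69.0307 -504.9397    1.4008] roll 0.16654865774455424
```

send_rows([
  {"translation":[2,-15,0],"roll":0,"fingers":0},
  {"translation":[6,-50,0],"roll":0.02,"fingers":0},
  {"translation":[13,-100,0],"roll":0.04,"fingers":0},
  {"translation":[21,-155,0],"roll":0.06,"fingers":0},
  {"translation":[29,-210,0],"roll":0.08,"fingers":0},
  {"translation":[36,-265,0],"roll":0.1,"fingers":0},
  {"translation":[44,-320,0],"roll":0.12,"fingers":0},
  {"translation":[51,-375,0],"roll":0.14,"fingers":0},
  {"translation":[59,-430,0],"roll":0.16,"fingers":0},
  {"translation":[65,-475,0],"roll":0.166,"fingers":0},
  {"translation":[68,-498,0],"roll":0.166,"fingers":0},
  {"translation":[69,-505,1],"roll":0.166,"fingers":0},
])

```text
clock: 12.4
tool_pos: [0.524, 0.2585, 0.2004]
eef_rot: [0.999, 0.034, 0.0, -0.0]
contact_force: [-0.7, 0.1, -6.6]
finger_gap: 0.0493
grip_force: 66.0
```

send_rows([
  {"translation":[0,0,20],"roll":0,"fingers":0},
  {"translation":[0,0,50],"roll":0,"fingers":0},
  {"translation":[0,0,80],"roll":0,"fingers":0},
  {"translation":[0,0,90],"roll":0,"fingers":0},
  {"translation":[0,0,90],"roll":0,"fingers":0},
  {"translation":[0,0,90],"roll":0,"fingers":0},
])

```text
clock: 13.15
tool_pos: [0.5259, 0.2568, 0.1121]
eef_rot: [0.999, 0.033, 0.001, -0.0]
contact_force: [0.4, -0.5, -6.3]
finger_gap: 0.0489
grip_force: 65.8
```

```bash
cat > v.py <<'E'
from h import *
import sys
np.set_printoptions(precision=4,suppress=True)
zt=manip.get_state()['tool_pos'][2];n=sys.argv[1];out=[]
for k in ['wrist','top','scene']:
    f=manip.grab_frame(k)
    hsv=cv2.cvtColor(f['image'],cv2.COLOR_RGB2HSV)
    y=((hsv[...,0]>17)&(hsv[...,0]<35)&(hsv[...,1]>90)).astype(np.uint8)
    m,l,st,c=cv2.connectedComponentsWithStats(y)
    for i in range(1,m):
        if st[i,4]>8:
            p=at(f,c[i],zt-.0335+.065)
            if abs(p[0]-.55)<.1 and abs(p[1]-.25)<.08: print(k,'plug',c[i],st[i,4],p)
    S=at(f,manip.place_of('nest_stop',f)[0]['point'],.037) if manip.place_of('nest_stop',f) else None
    print(k,'stop',S)
    im=f['image']
    if k=='scene': im=im[170:290,150:310]
    if k=='top': im=im[150:270,130:290]
    if k=='wrist': im=cv2.resize(im,(480,360))
    else: im=cv2.resize(im,(320,240),interpolation=cv2.INTER_CUBIC)
    out.append(im)
o=np.zeros((480,800,3),np.uint8);o[:360,:480]=out[0];o[:240,480:]=out[1];o[240:,480:]=out[2]
cv2.imwrite('pics/'+n,o[:,:,::-1])
E
python3 v.py n1.png; python3 g.py "(.525,.2563,.06,3.7)"
```

```text
wrist plug [261.7316 207.6355] 1103 [0.5619 0.2587 0.1436]
wrist stop [0.6099 0.2672 0.037 ]
top plug [201.3333 235.    ] 15 [0.4869 0.2508 0.1436]
top stop [0.6124 0.2604 0.037 ]
scene plug [254.6552 223.4828] 29 [0.4872 0.2561 0.1436]
scene stop [0.604  0.2725 0.037 ]
t 13.6 pos [0.5251 0.2567 0.1104] yaw 3.7696200979282946 tilt -0.9999999895868273 F [ 0.1516 -0.1993 -7.8258] M [ 0.0017 -0.0834 -0.0357] gap 0.04925093688103902 q [ 0.3915  0.2967  1.3926 -0.0001  1.4522  1.8966]
to (0.525, 0.2563, 0.06, 3.7) delta mm [-0.1408  0.3731 50.3585] roll 0.0012150999344096164
```

View pics/n1.png

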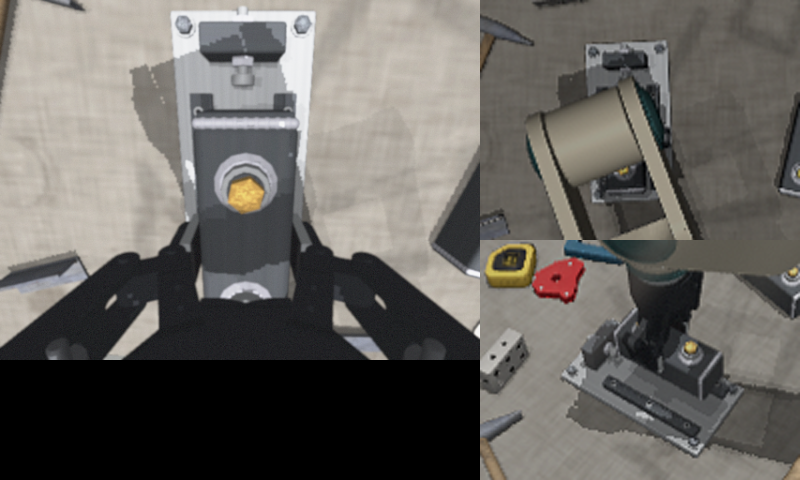

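The wrist view shows the screw at (242,72), the plate's far bolts at (184,23) and (302,23), and the tube's end centred at about (246,122), roughly over the rails. Now I convert these to world coordinates.

```bash
cat > c.py <<'E'
from h import *
np.set_printoptions(precision=4,suppress=True)
f=manip.grab_frame('wrist');k=512/480
q=lambda p,z:at(f,(p[0]*k,p[1]*k),z)
print('screw head',q((242,82),.037),'bolts mid',(q((184,23),.015)+q((302,23),.015))/2)
print('plate edges at row100', q((171.5,12),.012),q((314,12),.012))
print('tube end mid',q((193,126),.127),q((298,126),.127))
e=np.array([np.cos(np.radians(3.67)),np.sin(np.radians(3.67))]);nn=np.array([-e[1],e[0]])
O=np.array([.5579,.2584])
for nme,p in dict(screw=q((242,82),.037),bolts=(q((184,23),.015)+q((302,23),.015))/2,edges=(q((171.5,12),.012)+q((314,12),.012))/2,plug=at(f,(261.7,207.6),.1436),tend=(q((193,126),.127)+q((298,126),.127))/2).items():
    d=p[:2]-O;print(nme,'along',d@e*1e3,'lat',d@nn*1e3)
E
python3 c.py
```

```text
screw head [0.6139 0.2643 0.037 ] bolts mid [0.6604 0.2666 0.015 ]
plate edges at row100 [0.6654 0.3249 0.012 ] [0.6729 0.2098 0.012 ]
tube end mid [0.5873 0.284  0.127 ] [0.5904 0.2364 0.127 ]
screw along 56.25626208656897 lat 2.344868755962828
bolts along 102.76623969550094 lat 1.630486341565573
edges along 111.56431698022622 lat 1.8334447649913048
plug along 4.021686040291823 lat -0.08417439522702641
tend along 31.007653380384884 lat -0.17622263073558894
```

send_rows([
  {"translation":[0,-1.5,10],"roll":0,"fingers":0},
  {"translation":[0,-1.5,25],"roll":0,"fingers":0},
  {"translation":[0,-1.5,38],"roll":0,"fingers":0},
  {"translation":[0,-1.5,45],"roll":0,"fingers":0},
  {"translation":[0,-1.5,50],"roll":0,"fingers":0},
  {"translation":[0,-1.5,54],"roll":0,"fingers":0},
  {"translation":[0,-1.5,56],"roll":0,"fingers":0},
  {"translation":[0,-1.5,57],"roll":0,"fingers":0},
  {"translation":[0,-1.5,57],"roll":0,"fingers":0},
])

```text
clock: 14.78
tool_pos: [0.525, 0.2582, 0.0534]
eef_rot: [0.999, 0.033, 0.0, -0.0]
contact_force: [0.1, 0.4, -7.4]
finger_gap: 0.0488
grip_force: 66.0
```

```bash
python3 m.py;python3 v.py n2.png; python3 g.py
```

```text
clock 14.975 tool-frame M,F [-0.026   0.0359  0.0059 -0.1247  0.1575  6.8836] sd [0.026  0.0212 0.0103] [0.5251 0.2582 0.0535] 0.0487527642101317 65.9509813785553
wrist plug [261.8476 207.6772] 1109 [0.5612 0.26   0.085 ]
wrist stop [0.6109 0.2654 0.037 ]
top plug [203.3 235.1] 10 [0.4861 0.2519 0.085 ]
top stop [0.6069 0.2671 0.037 ]
scene plug [255.3214 236.6786] 28 [0.4872 0.2558 0.085 ]
scene stop [0.6075 0.2688 0.037 ]
t 15.425 pos [0.525  0.2582 0.0533] yaw 3.7693803382145075 tilt -0.9999999936412435 F [-0.2161 -0.0013 -7.3152] M [-0.0208 -0.0526  0.0012] gap 0.049062865070800016 q [ 0.394   0.3588  1.4369 -0.0001  1.346   1.899 ]
```

View pics/n2.png

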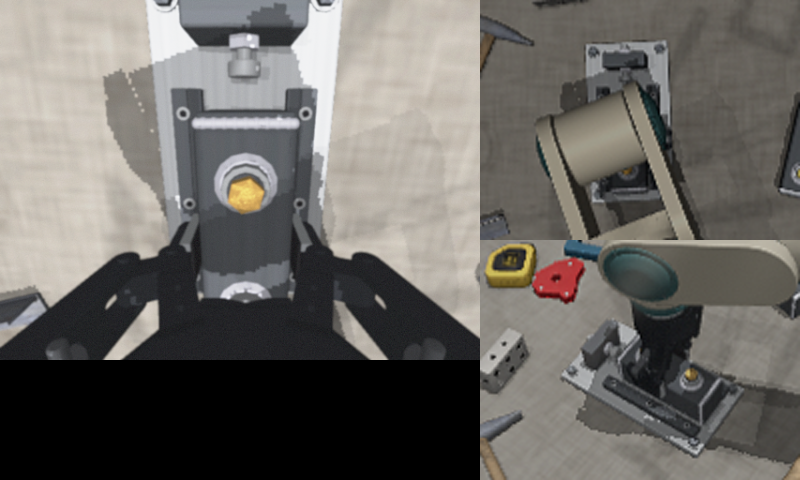

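The tube is centred between the rails (bolts at columns 182 and 306, tube at 246) with no contact yet. I'll lower it the last few millimetres.

send_rows([
  {"translation":[0,-0.4,2],"roll":0,"fingers":0},
  {"translation":[0,-0.4,4],"roll":0,"fingers":0},
  {"translation":[0,-0.4,6],"roll":0,"fingers":0},
  {"translation":[0,-0.4,7],"roll":0,"fingers":0},
  {"translation":[0,-0.4,7],"roll":0,"fingers":0},
])

```text
clock: 16.05
tool_pos: [0.5249, 0.2585, 0.0461]
eef_rot: [0.999, 0.033, -0.0, 0.0]
contact_force: [0.3, 0.1, -6.9]
finger_gap: 0.0488
grip_force: 66.0
```

```bash
python3 m.py; python3 g.py
```

```text
clock 16.25 tool-frame M,F [-0.0045  0.0289 -0.0067 -0.1177  0.4123  6.7975] sd [0.014 0.022 0.04 ] [0.525  0.2586 0.0464] 0.049261202346364386 65.95068454742432
t 16.25 pos [0.525  0.2586 0.0464] yaw 3.77158443150435 tilt -0.9999999754822376 F [-0.4196  0.1198 -6.2783] M [ 0.0156 -0.0521 -0.022 ] gap 0.049261202346364386 q [ 0.3946  0.3676  1.4407 -0.0001  1.3331  1.8996]
```

send_rows([
  {"translation":[0,0,1],"roll":0,"fingers":0},
  {"translation":[0,0,2],"roll":0,"fingers":0},
  {"translation":[0,0,2],"roll":0,"fingers":0},
])

```text
clock: 16.62
tool_pos: [0.5251, 0.2586, 0.0455]
eef_rot: [0.999, 0.033, 0.0, 0.0]
contact_force: [-5.3, -1.8, 1.0]
finger_gap: 0.0492
grip_force: 67.2
```

```bash
python3 m.py
```

```text
clock 16.825 tool-frame M,F [-0.3841 -0.6647  0.0645 -5.2538  1.3414 -2.1837] sd [0.0251 0.0066 0.0212] [0.5251 0.2587 0.0455] 0.048769246018318724 67.21015691757202
```

send_rows([
  {"translation":[0,0,-0.6],"roll":0,"fingers":0},
  {"translation":[3,0,-0.6],"roll":0,"fingers":0},
  {"translation":[6,0,-0.6],"roll":0,"fingers":0},
  {"translation":[9,0,-0.6],"roll":0,"fingers":0},
  {"translation":[11,0,-0.6],"roll":0,"fingers":0},
  {"translation":[12,0,-0.6],"roll":0,"fingers":0},
  {"translation":[12,0,-0.6],"roll":0,"fingers":0},
])

```text
clock: 17.7
tool_pos: [0.537, 0.2597, 0.0455]
eef_rot: [0.999, 0.033, 0.0, -0.0]
contact_force: [-5.5, -0.3, 1.4]
finger_gap: 0.0493
grip_force: 67.1
```

```bash
python3 m.py
```

```text
clock 17.9 tool-frame M,F [-0.1124 -0.7023  0.116  -5.1306 -0.1852 -2.3937] sd [0.0366 0.0207 0.034 ] [0.537  0.2597 0.0455] 0.04911558243467817 67.12028503417969
```

send_rows([
  {"translation":[1,0,0],"roll":0,"fingers":0},
  {"translation":[2,0,0],"roll":0,"fingers":0},
  {"translation":[3,0,0],"roll":0,"fingers":0},
  {"translation":[3,0,0],"roll":0,"fingers":0},
])

```text
clock: 18.4
tool_pos: [0.5399, 0.2599, 0.0455]
eef_rot: [0.999, 0.033, 0.0, -0.0]
contact_force: [-5.5, -0.4, 3.0]
finger_gap: 0.0491
grip_force: 67.3
```

```bash
python3 m.py
```

```text
clock 18.6 tool-frame M,F [-0.15   -0.7505  0.0773 -5.2007 -0.6492 -2.9646] sd [0.0191 0.0161 0.0239] [0.5399 0.2599 0.0455] 0.04894242553649539 67.26157665252686
```

send_rows([
  {"translation":[0.8,0,0],"roll":0,"fingers":0},
  {"translation":[1.6,0,0],"roll":0,"fingers":0},
  {"translation":[2,0,0],"roll":0,"fingers":0},
  {"translation":[2,0,0],"roll":0,"fingers":0},
])

```text
clock: 19.1
tool_pos: [0.5418, 0.26, 0.0455]
eef_rot: [0.999, 0.033, -0.0, -0.0]
contact_force: [-5.9, -0.2, 2.6]
finger_gap: 0.0489
grip_force: 67.4
```

send_rows([
  {"translation":[0.7,0,0],"roll":0,"fingers":0},
  {"translation":[1.4,0,0],"roll":0,"fingers":0},
  {"translation":[1.4,0,0],"roll":0,"fingers":0},
])

```text
clock: 19.48
tool_pos: [0.5424, 0.26, 0.0455]
eef_rot: [0.999, 0.033, -0.001, 0.0]
contact_force: [-10.5, -1.6, 6.2]
finger_gap: 0.049
grip_force: 67.5
```

send_rows([
  {"translation":[0.5,0,0],"roll":0,"fingers":0},
  {"translation":[1,0,0],"roll":0,"fingers":0},
  {"translation":[1,0,0],"roll":0,"fingers":0},
])

```text
clock: 19.85
tool_pos: [0.5425, 0.26, 0.0455]
eef_rot: [0.999, 0.033, -0.002, 0.0]
contact_force: [-17.9, -3.2, 9.8]
finger_gap: 0.0493
grip_force: 68.0
```

```bash
python3 m.py; python3 v.py n3.png
```

```text
clock 20.05 tool-frame M,F [ -0.2942  -2.2628   0.1555 -17.7677   1.665   -9.4432] sd [0.0249 0.0143 0.0277] [0.5425 0.26   0.0455] 0.04883893356628315 68.01454782485962
wrist plug [261.7895 208.2584] 1107 [0.5786 0.2619 0.077 ]
wrist stop [0.612  0.2649 0.037 ]
top plug [202.8235 228.1176] 17 [0.5051 0.2545 0.077 ]
top stop [0.6111 0.2689 0.037 ]
scene plug [249.5    235.6786] 28 [0.5046 0.2583 0.077 ]
scene stop [0.6071 0.271  0.037 ]
```

View pics/n3.png

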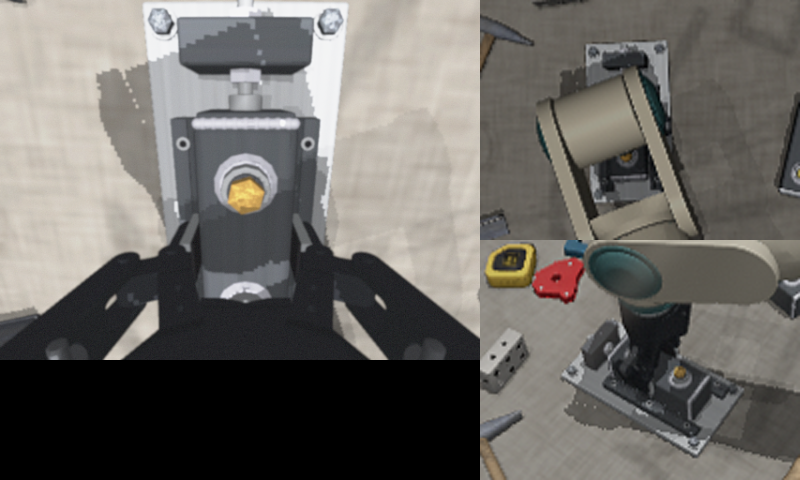

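The tube end touches the screw head at (245,108), and the force rises without further motion, so it is home. I'll relax, release and retreat.

send_rows([
  {"translation":[-0.8,0,-0.3],"roll":0,"fingers":0},
  {"translation":[-1.4,0,-0.5],"roll":0,"fingers":0},
  {"translation":[-1.4,0,-0.5],"roll":0,"fingers":0.5},
  {"translation":[-1.4,0,-0.5],"roll":0,"fingers":0.8},
  {"translation":[-1.4,0,-0.5],"roll":0,"fingers":0.95},
  {"translation":[-1.4,0,-0.5],"roll":0,"fingers":0.95},
  {"translation":[-1.4,0,-20],"roll":0,"fingers":0.95},
  {"translation":[-1.4,0,-60],"roll":0,"fingers":0.95},
  {"translation":[-1.4,0,-110],"roll":0,"fingers":0.95},
  {"translation":[-50,0,-160],"roll":0,"fingers":0.95},
  {"translation":[-90,0,-170],"roll":0,"fingers":0.95},
  {"translation":[-90,0,-170],"roll":0,"fingers":0.95},
])

```text
clock: 22.0
tool_pos: [0.4534, 0.2544, 0.2189]
eef_rot: [0.999, 0.034, 0.003, -0.001]
contact_force: [0.2, -0.3, -0.1]
finger_gap: 0.0814
grip_force: 0.0
```

```bash
cat > e.py <<'E'
from h import *
np.set_printoptions(precision=4,suppress=True)
f=manip.grab_frame('wrist');hsv=cv2.cvtColor(f['image'],cv2.COLOR_RGB2HSV)
y=((hsv[...,0]>17)&(hsv[...,0]<35)&(hsv[...,1]>90)).astype(np.uint8)
m,l,st,c=cv2.connectedComponentsWithStats(y)
for i in range(1,m):
    if st[i,4]>60: print('plug',c[i],st[i,4],at(f,c[i],.077))
for r in manip.place_of('nest_stop',f)[:1]: print(r['p'],r['point'],at(f,r['point'],.037))
print(f['T'][:3,3],manip.get_state()['tool_pos'])
cv2.imwrite('pics/e.png',cv2.resize(f['image'][0:300,100:430],(792,600)[:2],fx=0,fy=0,interpolation=cv2.INTER_CUBIC)[:,:,::-1])
E
python3 e.py
```

```text
plug [262.5991  52.7594] 212 [0.5787 0.2614 0.077 ]
plug [262.3735 130.9157] 166 [0.507  0.2568 0.077 ]
plug [481.4646 164.4961] 127 [0.4883 0.0231 0.077 ]
0.73 [260.0, 26.4] [0.6113 0.2662 0.037 ]
[0.5269 0.2586 0.3511] [0.4547 0.254  0.2163]
```

View pics/e.png

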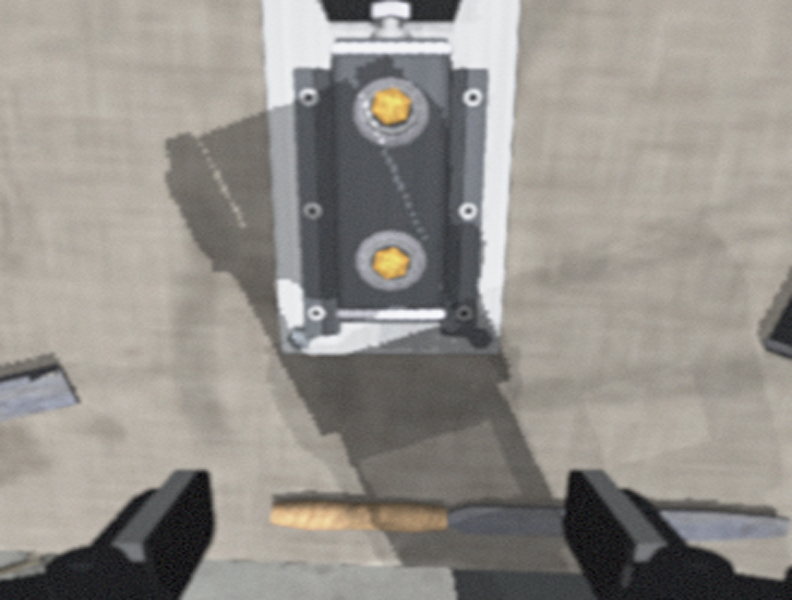

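The manifold lies square between the rails with its end at the screw. The plugs are at (391,105) and (391,262), 72 mm apart, and did not move on release.

```bash
python3 -c "
from rig import manip
print(manip.job_done())"
```

```text
the job is handed in; nothing more can be done
None
```

The first manifold I picked up (the rightmost one) held the loose core; it now lies plugs up between the rails with its end against the stop screw, I never picked up the other two, and the job is handed in.

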